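# Set the stop gap with a gauge blade

### The arm

A 6-joint arm with a two-finger parallel gripper is mounted at the origin on a cart in front of the work surface, level with it; the furniture and walls round the work are solid. World frame = base frame: x ahead of the robot, y to its left, z up, the work surface at z = 0. Lengths are in m, angles in rad, forces in N, time in s.
With the tool pointing down it reaches from about 0.35 to 0.8 m from the base axis. Payload 7.3 kg.
Tool frame: the origin (TCP) lies between the finger pads; the fingertips stand 25 mm ahead of it and the grasp point (between the pads) lies 6 mm ahead of it (r.tip_extent is the distance from the TCP to the fingertips, in m); z points along the fingers, y is the direction in which the jaws open and shut (so a half turn about z gives the same grasp; the last joint's range is limited). The gripper opens to 85 mm and grips with 20 to 120 N. Pads are 22 mm wide; open, the fingers measure 114 mm over their backs; the gripper's body (76 mm by 85 mm) begins 54 mm behind the grasp point. The pads swing forward as they close: fully open they stand 13 mm farther back than shut.
Start: joints at [1.199, 0.342, 1.524, -0, 1.275, -0.146], TCP at [0.118, 0.512, 0.256] pointing down, gripper open.
Joint ranges: [-2.53, 2.53], [-0.77, 2.02], [0.04, 2.7], [-1, 4.14], [0.28, 2.66], [-3.11, 3.11]. Speed limits (rad/s): [2.57, 2.57, 3.14, 3.14, 3.14, 3.14].

### API

Orientations are given as a unit quaternion [x, y, z, w].
In Python, from workcell import r, command_gripper, optics gives the robot as it stands. The module is installed in compiled form; this text tells all that it offers. Calls block until the motion is done:
- r.reach(position, orientation): joint-space move of the TCP to a pose.
- r.move_straight(position, orientation=None, speed=0.15, max_force=None): straight line of the TCP; orientation=None keeps the orientation; speed is the mean speed in m/s. With max_force (N) it stops when the force on the tool has changed by that much, and returns True; else False.
- r.movej(angles): joint-space move.
- command_gripper(opening, force=None): finger opening in m; force is the grip in N (None keeps the last); returns when the fingers have stopped.
- r.hold(seconds).
- r.solve_ik(position, orientation): joint angles nearest the present ones, or None.
- r.read_state(): the state.
- optics.get_image(name): name is "side" or "top"; returns (picture, depth): 384x512x3 uint8, red, green, blue; 384x512 float32, m along the optical axis (not along the pixel's ray), 0 where there is no reading.
- optics.camera_model(name): a dict with "K" (3x3 intrinsics, pixels), "k1" (the pictures are not rectified: a ray, as slopes to the right and down, at radius r is drawn at 1 + k1 r^2 times it, then the intrinsics apply), "R" (3x3) and "t" (3): a world point X has camera coordinates R X + t. Camera axes: x right, y down, z forward; pixel columns grow to the right and rows downward; lengths in m; the calibration is good to about 2 mm. A picture is of the moment at which its call begins. camera_model takes no time and is no camera call.
A pose or a line that the arm cannot do raises r.PlanningError and nothing moves.
- r.finish_job(): hands the job in, once; it reports no verdict.
The state is a dict: "time_s": time; "joint_positions": joint angles; "dq": joint speeds; "tau": joint torques, N m; "eef_pos": TCP position; "eef_rot": TCP orientation; "contact_force": force on the tool from outside, world axes, zero at the start; "torque": the same for the moment, N m; "grip_width": finger opening in m.
Only numpy, scipy, OpenCV 4.12 (cv2) and the standard library are available. Lean on these libraries where they do the work, as an engineer would, in place of code of your own. Each camera call takes 0.05 s, during which the arm holds its last target. There are 200 camera calls.

### The job

Set the gap of the small gap stand on the bench with the steel gauge blade: lay the blade's tongue on the stand's rail and slide it in under the sprung foot, fully home against the end stop. Then turn the knurled adjusting head clockwise until the blade just drags, so that a light steady pull of about 8 N on its grip draws it; neither loose nor pinched tight (never load the foot hard). Leave the blade in the gap, fully home and flat on the rail, let go of everything, and do not disturb the other things on the bench.

Things in the scene. Friction and masses are not known exactly. Their poses are not given: they have to be found in the camera images.
- stand: Gap stand, fixed to the bench: grey base 190 x 84 x 12 mm, steel rail, two columns (x = 0, y = +-31 mm, 13 mm thick), grey crosshead (z 78 to 94, x +-18, y +-44 mm). Origin: on the bench under the screw axis; z up, x along the rail, the way the blade slides in (to the robot's right, world -y, give or take 15 deg). Rail: flat top at z = 40 mm, x -130 to 30 mm, 34 mm wide.
- rail_mouth (a point): Flared mouth of the two guides on the rail's top, at x = -88, y = 0, z = 40 mm of the stand; axes as the stand's. The guides are 5 mm high; from x = -70 to 24 mm they stand 18.4 mm apart. The rail before the mouth is clear at both sides and above.
- end_stop (a point): Face of the end stop that the tongue's tip meets when fully home: x = 24, y = 0, z = 42 mm of the stand; axes as the stand's. The stop is 12 mm high.
- screw (a joint): Angle of the knurled adjusting head, rad: 0 as found, positive clockwise seen from above, range -0.3 to 5.2. The head turns in place (does not rise or sink) with about 0.08 N m of friction and stays where left. Each rad lowers the spindle by 2 mm.
- screw_head (a point): Centre of the round knurled head, on the screw axis: 36 mm across, z = 107 to 133 mm over the bench, this point at 122 mm. It can be gripped at any yaw.
- spindle: Spindle driven by the head, with its sprung foot (14 mm across) over x = 0 of the stand. Origin on the axis, z = 89 mm at 0 rad. The foot's height varies and is not measured: 1 to 6 mm of air over the blade as found. Once it touches, its force grows about 7 N per rad of screw. Friction on blade: about 0.6 (0.5 to 0.7), on the foot and on the rail alike. Wanted foot force 2.5 to 9 N (best 5), never over 15.
- blade: Loose steel gauge blade, about 150 g: upright grip block (26 mm along x, 14 wide, 44 high, dark cheeks) and flat tongue 14 mm wide, 4 mm thick, reaching in +x to 125 mm from the block's centre; one flat underside. Origin under the middle of the block; z up, x to the tip, which points to world -y give or take 30 deg. Lies flat on the bench, right of the stand.
- blade_grip (a point): Point to grasp on the blade's grip block: on its centre line, 26 mm above the underside; axes as the blade's. Grip across the 14 mm width (the blade's y). With the blade fully home it stands at x = -101, y = 0, z = 66 mm of the stand.
- blade_tip (a point): End of the tongue, at half its thickness (2 mm above the underside); axes as the blade's. Fully home it is at x = 24, y = 0, z = 42 mm of the stand. On the way from bench to stand a tall balance stands behind (from about world x = 0.53 m on, y -0.18 to 0.04 m): pass in front of it.
- tweezers: Bystander, not to be moved: steel tweezers, 133 mm long, 9 mm high, lying between the blade and the stand; origin at the centre of its underside.
- sample_tin_0: Bystander, not to be moved: aluminium tin with lid, 59 mm across, 38 mm high, behind the stand; origin at the centre of its underside.
- sample_tin_1: Bystander, not to be moved: aluminium tin with lid, 59 mm across, 38 mm high, behind the blade; origin at the centre of its underside.
- sample_jar_0: Bystander, not to be moved: clear screw jar, 68 mm across, 104 mm high, at the back; origin at the centre of its underside.
- mortar_prism_1: Bystander, not to be moved: grey mortar prism, 40 x 160 x 40 mm, at the left; origin at the centre of its underside.
- wood_block: Bystander, not to be moved: wooden block, 40 x 110 x 28 mm, at the left; origin at the centre of its underside.
- steel_dish: Bystander, not to be moved: pressed steel dish, 89 mm across, 22 mm high, far left; origin at the centre of its underside.

How it is judged:
On the way:
1. The blade lies in the gap, home against the end stop (tip within 8 mm of it), flat on the rail, before the foot bears on it (x of blade_tip in the frame of stand between 0.016 and 0.028 m and y of blade_tip in the frame of stand between -0.005 and 0.005 m and z of blade_tip in the frame of stand between 0.038 and 0.046 m and angle between the z axis of blade and the z axis of stand, either way round below 0.06 rad and contact force between spindle and blade below 1 N), for 0.2 s.
At the end, for the whole second after the job is handed in: The blade lies flat on the stand's rail with its tip within 8 mm of the end stop and within 5 mm of the rail's middle, the foot bears on it with 2.5 to 9 N (it just drags: a pull of about 8 N draws it), and the blade and the screw are at rest (x of blade_tip in the frame of stand between 0.016 and 0.028 m and y of blade_tip in the frame of stand between -0.005 and 0.005 m and z of blade_tip in the frame of stand between 0.038 and 0.046 m and angle between the z axis of blade and the z axis of stand, either way round below 0.06 rad and contact force between spindle and blade between 2.5 and 9 N and linear speed of blade below 0.01 m/s and velocity of joint screw between -0.05 and 0.05 rad/s); the robot touches nothing.
It fails at once if The foot is loaded hard (more than 15 N on the blade) (contact force between spindle and blade above 15 N).
It fails at once if One of the bystanders is moved by more than 30 mm (distance of any of tweezers, sample_tin_0, sample_tin_1, sample_jar_0, mortar_prism_1, wood_block, steel_dish from where it was at the start of the episode above 0.03 m).
It also fails if it takes over 72 s, if anything falls off the work surface, if the arm or the gripper's body presses on something with over 40 N, if the wrist force passes 120 N, or if a joint passes its speed limit or range.

## Working session

There is one attempt and no reset: what is moved stays moved. The work goes in short steps, each a Python script; the robot and the scene stay as the last script left them, time stands still between calls to the robot, and variables do not carry over. Pictures are saved under pics/ and viewed, about 8 in all and at most 12, crops included, and the job is handed in when it is done.

```bash
mkdir -p pics; python3 - <<'E'
from workcell import r, optics
import cv2,numpy as np
for n in("side","top"):
    im,d=optics.get_image(n); np.savez(f"pics/{n}0.npz",im=im,d=d)
    cv2.imwrite(f"pics/{n}0.png",cv2.resize(im[:,:,::-1],(800,600),interpolation=cv2.INTER_CUBIC))
    c=optics.camera_model(n); print(n,c, "cam pos",-np.array(c["R"]).T@np.array(c["t"]))
s=r.read_state();print(s)
E
```

```text
side {'K': array([[415.08987962,   0.        , 256.69328741],
       [  0.        , 415.08987962, 195.41883394],
       [  0.        ,   0.        ,   1.        ]]), 'k1': -0.12550562708048818, 'R': array([[ 0.82355865, -0.5671506 ,  0.00955782],
       [-0.27686471, -0.4166272 , -0.86589128],
       [ 0.4950728 ,  0.71046603, -0.50014092]]), 't': array([-0.41730501,  0.24692629,  1.31285127])} cam pos [-0.23791663 -1.06653481  0.87441049]
top {'K': array([[384.66031425,   0.        , 252.81012243],
       [  0.        , 384.66031425, 189.32395436],
       [  0.        ,   0.        ,   1.        ]]), 'k1': 0.044582118246005276, 'R': array([[-0.00598041, -0.99997348, -0.0041551 ],
       [-0.99849326,  0.00619811, -0.05452328],
       [ 0.05454759,  0.00382277, -0.99850385]]), 't': array([0.0356054 , 0.544039  , 1.32957456])} cam pos [0.47090713 0.02714978 1.35739606]
{'time_s': 0.1, 'joint_positions': array([ 1.19903574e+00,  3.42657545e-01,  1.52488473e+00, -1.40182716e-05,
        1.27541628e+00, -1.45974368e-01]), 'dq': array([-0.00165593, -0.00167678, -0.00372531, -0.00061656, -0.00059432,
       -0.00038334]), 'tau': array([ 3.47446912e-03, -4.34450877e+01, -2.46490252e+01,  1.13959416e-04,
        4.62481112e-03, -5.52357460e-05]), 'eef_pos': array([0.11738764, 0.51138804, 0.25570594]), 'eef_rot': array([ 1.12651401e-01,  9.93634337e-01, -6.61910057e-04, -1.68344631e-04]), 'contact_force': array([ 0.02776063, -0.21178637, -0.21105533]), 'torque': array([ 0.02372155, -0.03243815,  0.03411788]), 'grip_width': 0.08555292602450043}
```

View pics/top0.png

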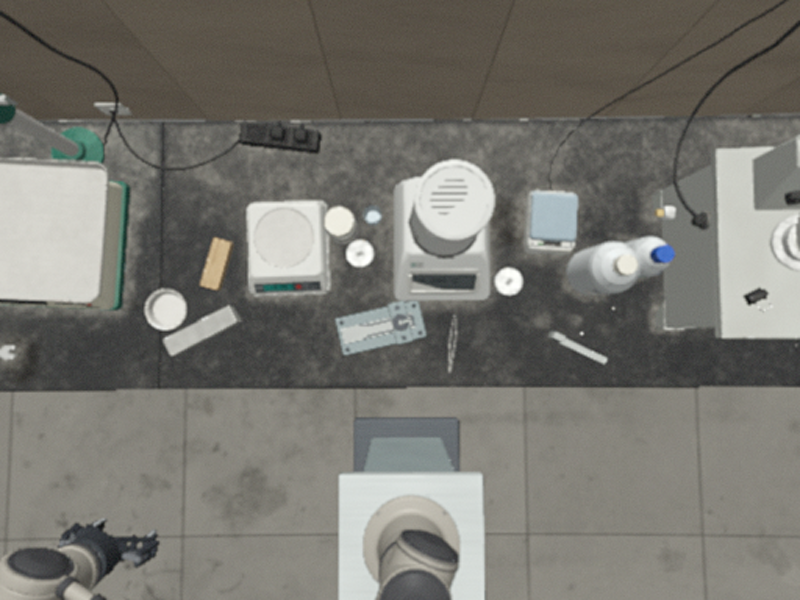

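View pics/side0.png

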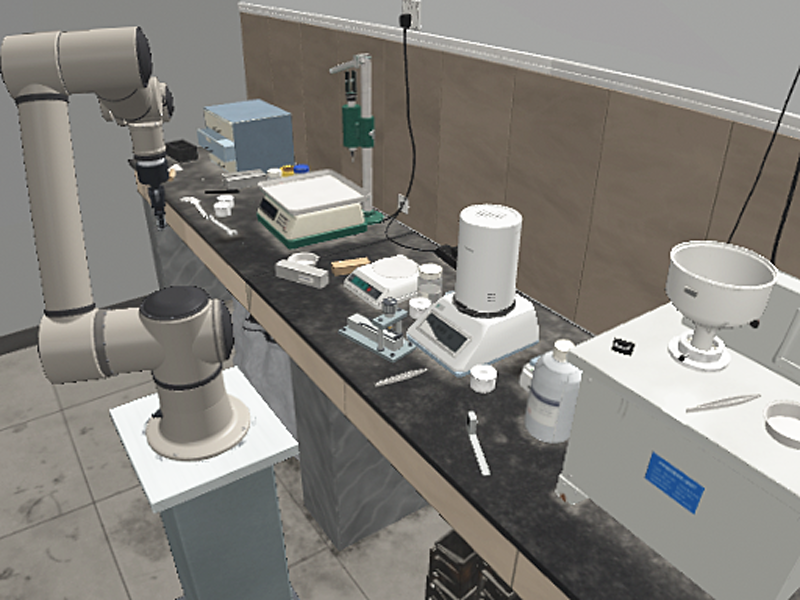

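Top view (800x600): the blade's grip is at about (555,336) and its tip at (606,360). The stand spans (335–425, 300–355) with its head at (402,323), and the tweezers are at (452,343). The side view shows the same layout, with the stand at (378,330) and the blade from (473,420) to (485,470).

```bash
cat > h.py <<'E'
import numpy as np,cv2
from workcell import r,command_gripper,optics
from scipy.spatial.transform import Rotation as Rn
def und(n,uv):
    c=optics.camera_model(n); D=np.array([c["k1"],0,0,0,0])
    return c,cv2.undistortPoints(np.array(uv,float).reshape(-1,1,2),c["K"],D).reshape(-1,2)
def onplane(n,uv,z):
    c,p=und(n,uv); R,t=c["R"],c["t"]; o=-R.T@t
    d=np.c_[p,np.ones(len(p))]@R
    return o+d*((z-o[2])/d[:,2])[:,None]
def cloud(n,d):
    h,w=d.shape; u,v=np.meshgrid(np.arange(w),np.arange(h))
    c,p=und(n,np.c_[u.ravel(),v.ravel()])
    X=np.c_[p,np.ones(len(p))]*d.reshape(-1,1)
    return ((X-c["t"])@c["R"]).reshape(h,w,3)
def proj(n,X):
    c=optics.camera_model(n); D=np.array([c["k1"],0,0,0,0])
    return cv2.projectPoints(np.array(X,float).reshape(-1,1,3),cv2.Rodrigues(c["R"])[0],c["t"],c["K"],D)[0].reshape(-1,2)
def down(yaw): # tool z down, tool y (jaw axis) at world angle yaw
    y=np.array([np.cos(yaw),np.sin(yaw),0]);z=np.array([0,0,-1.]);x=np.cross(y,z)
    return Rn.from_matrix(np.c_[x,y,z]).as_quat()
E
python3 - <<'E'
from h import *
for n,boxes in (("top",{"stand":(208,184,280,232),"blade":(348,208,394,236)}),("side",{"stand":(214,182,268,232),"blade":(292,258,320,308)})):
    f=np.load(f"pics/{n}0.npz"); im,d=f["im"],f["d"]; P=cloud(n,d)
    tiles=[]
    for k,(a,b,c,e) in boxes.items():
        p=P[b:e,a:c].reshape(-1,3); z=p[:,2]; ok=d[b:e,a:c].ravel()>0
        g=im[b:e,a:c].reshape(-1,3).astype(int)
        print(n,k,"z pct",np.percentile(z[ok],[5,25,50,75,95,99]).round(4))
        if k=="stand":
            m=ok&(z>.11)&(z<.145); print(" head",m.sum(),p[m].mean(0).round(4),p[m].min(0).round(4),p[m].max(0).round(4))
            m=((g.sum(1)>200)).reshape(e-b,c-a)
        else:
            m=(g.sum(1)>330).reshape(e-b,c-a)
            q=ok&(z>.025); print(" grip",q.sum(),p[q].mean(0).round(4) if q.any() else "")
        cs,_=cv2.findContours(m.astype(np.uint8),cv2.RETR_EXTERNAL,cv2.CHAIN_APPROX_NONE)
        q=max(cs,key=cv2.contourArea).reshape(-1,2)+[a,b]
        box=cv2.boxPoints(cv2.minAreaRect(q.astype(np.float32)))
        w=onplane(n,box,.012 if k=="stand" else .004)
        print(" box",box.round(1).tolist(),w.round(4).tolist(),"sides",np.linalg.norm(np.diff(w,axis=0),axis=1).round(4))
        if k=="stand" and n=="top":
            L=[w[1]-w[0],w[2]-w[1]]; L=max(L,key=np.linalg.norm); L*= -np.sign(L[1])
            print(" yaw",np.arctan2(L[1],L[0]),"centre",w.mean(0))
        tiles.append(cv2.resize(im[b:e,a:c,::-1],(395,int(395*(e-b)/(c-a))) if n=="top" else (int(290*(c-a)/(e-b)),290),interpolation=cv2.INTER_CUBIC))
    H=max(t.shape[0] for t in tiles)
    row=np.hstack([cv2.copyMakeBorder(t,0,H-t.shape[0],0,5,cv2.BORDER_CONSTANT) for t in tiles])
    cv2.imwrite(f"pics/{n}_crop.png",row)
a=cv2.imread("pics/top_crop.png");b=cv2.imread("pics/side_crop.png")
W=800;o=[cv2.copyMakeBorder(t,0,0,0,W-t.shape[1],cv2.BORDER_CONSTANT) for t in(a,b)]
cv2.imwrite("pics/crops.png",np.vstack(o)); print(np.vstack(o).shape)
E
```

```text
top stand z pct [-0.0034 -0.      0.0044  0.0292  0.0952  0.1345]
 head 101 [0.4844 0.0225 0.1337] [0.4687 0.006  0.1238] [0.5006 0.038  0.1424]
 box [[208.0, 184.0], [279.0, 184.0], [279.0, 231.0], [208.0, 231.0]] [[0.5641, 0.1892, 0.012], [0.5625, -0.0596, 0.012], [0.3986, -0.0579, 0.012], [0.4001, 0.1891, 0.012]] sides [0.2488 0.1639 0.2471]
 yaw -1.5770315371988204 centre [0.48133905 0.06521176 0.012     ]
top blade z pct [-0.0042 -0.0013  0.0007  0.0029  0.0075  0.0451]
 grip 37 [ 0.452  -0.3216  0.0425]
 box [[350.29998779296875, 215.3000030517578], [353.20001220703125, 209.8000030517578], [389.0, 229.10000610351562], [386.1000061035156, 234.60000610351562]] [[0.4517, -0.308, 0.004], [0.4708, -0.3186, 0.004], [0.4034, -0.4406, 0.004], [0.3844, -0.4299, 0.004]] sides [0.0219 0.1394 0.0217]
side stand z pct [-0.0018  0.0013  0.0137  0.0389  0.0951  0.1327]
 head 92 [0.4795 0.0142 0.1262] [0.4662 0.0012 0.1106] [0.5021 0.0383 0.1406]
 box [[214.0, 182.0], [267.0, 182.0], [267.0, 231.0], [214.0, 231.0]] [[0.5263, 0.3597, 0.012], [0.7206, 0.2307, 0.012], [0.5007, -0.0743, 0.012], [0.3411, 0.0321, 0.012]] sides [0.2332 0.376  0.1918]
side blade z pct [-0.0025 -0.0005  0.001   0.0028  0.0106  0.0425]
 grip 49 [ 0.4499 -0.3273  0.0379]
 box [[296.20001220703125, 263.8999938964844], [303.29998779296875, 262.20001220703125], [313.5, 302.8999938964844], [306.3999938964844, 304.6000061035156]] [[0.477, -0.2716, 0.004], [0.502, -0.2777, 0.004], [0.4058, -0.4391, 0.004], [0.3841, -0.4328, 0.004]] sides [0.0258 0.188  0.0226]
(553, 800, 3)
```

View pics/crops.png

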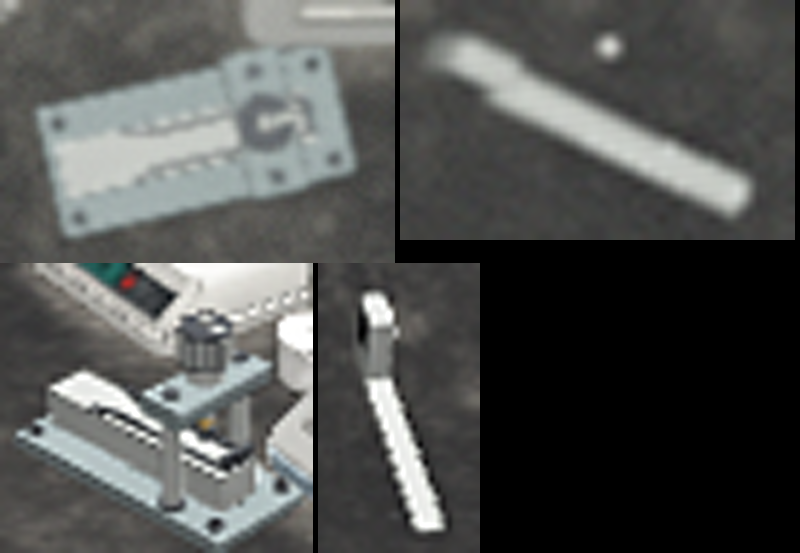

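The crops show the stand base corners in the top tile at (38,108), (68,237), (355,167) and (325,48), with the head at (265,122). The foot is visible and the mouth is on the left. The blade's tongue runs from (490,95) to (745,195), and its block stands upright. Next I refine with line and rectangle fits.

```bash
python3 - <<'E'
from h import *
f=np.load("pics/top0.npz"); im,d=f["im"],f["d"]; P=cloud("top",d)
hsv=cv2.cvtColor(im,cv2.COLOR_RGB2HSV)
# stand: bright comp, scale excluded
m=np.zeros(d.shape,np.uint8); m[180:234,206:282]=1
m&=(im.sum(2)>270).astype(np.uint8)
excl=np.zeros_like(m); excl[:192,250:]=1  # scale corner region
m[(excl>0)&(hsv[:,:,1]<20)]=0
n,lab,st,_=cv2.connectedComponentsWithStats(m,connectivity=4); print(st[1:][st[1:,4]>50])
# base corners by hand from crop
s=72/395
cr=np.array([[38,108],[68,237],[355,167],[325,48]]); uv=np.array([208,184])+(cr+.5)*s-.5
w=onplane("top",uv,.012); print("corners",w.round(4).tolist(),"sides",[np.linalg.norm(w[i]-w[(i+1)%4]).round(4) for i in range(4)])
for a,b in((0,3),(1,2)): print("yaw",np.arctan2(*(w[b]-w[a])[1::-1]))
c=w.mean(0); print("base centre",c)
hu=np.array([208,184])+(np.array([[265,122]])+.5)*s-.5; print("head z.133",onplane("top",hu,.133))
mm=np.zeros(d.shape,bool);mm[184:232,208:280]=True; mm&=(P[:,:,2]>.115)&(P[:,:,2]<.15)
q=np.argwhere(mm)[:,::-1]; print("head mask ctr",q.mean(0),onplane("top",[q.mean(0)],.133),cv2.minEnclosingCircle(q.astype(np.float32)))
# guides / rail: white low-sat pixels region left of crosshead -> line fit of centre per column
for nm,(u0,u1,v0,v1) in {"rail":(214,247,190,228)}.items():
    pts=[]
    for u in range(u0,u1):
        v=np.arange(v0,v1); k=(hsv[v0:v1,u,1]<16)&(im[v0:v1,u].sum(1)>420)
        if k.sum()>2: pts.append([u,(v[k].min()+v[k].max())/2])
    pts=np.array(pts);wr=onplane("top",pts,.04)
    l=cv2.fitLine(wr[:,:2].astype(np.float32),cv2.DIST_HUBER,0,.01,.01).ravel(); print("rail line",l,"yaw",np.arctan2(l[1],l[0]),len(pts))
# blade, tongue only
for n,(a,b,c2,e) in (("top",(358,212,392,238)),("side",(300,274,320,308))):
    f=np.load(f"pics/{n}0.npz"); g=f["im"][b:e,a:c2].sum(2)>330
    k,lab,st,_=cv2.connectedComponentsWithStats(g.astype(np.uint8)); i=1+np.argmax(st[1:,4])
    q=np.argwhere(lab==i)[:,::-1]+[a,b]; x=onplane(n,q,.004)[:,:2]
    l=cv2.fitLine(x.astype(np.float32),cv2.DIST_HUBER,0,.01,.01).ravel(); t=(x-l[2:])@l[:2]; 
    print(n,"tongue yaw",np.arctan2(l[1],l[0]),l, "ends",(l[2:]+l[:2]*t.min()).round(4),(l[2:]+l[:2]*t.max()).round(4))
    f_=cloud(n,f["d"]); 
E
```

```text
[[ 206  180   12   14  122]
 [ 214  180   68   48 1704]]
corners [[0.4964, 0.1664, 0.012], [0.4144, 0.1474, 0.012], [0.4577, -0.0352, 0.012], [0.5335, -0.0167, 0.012]] sides [np.float64(0.0841), np.float64(0.1876), np.float64(0.0781), np.float64(0.1869)]
yaw -1.3707618043273373
yaw -1.338315951213413
base centre [0.47549859 0.06548872 0.012     ]
head z.133 [[0.4851705  0.02234213 0.133     ]]
head mask ctr [255.84158416 206.07920792] [[0.48437707 0.0225169  0.133     ]] ((255.80380249023438, 206.13290405273438), 5.617033004760742)
rail line [ 0.21663715 -0.9762522   0.46570495  0.10755611] yaw -1.3524278 29
top tongue yaw 1.0941724 [ 0.45878202  0.88854885  0.42342135 -0.38301396] ends [ 0.3959 -0.4364] [ 0.4507 -0.3302]
side tongue yaw 1.1068169 [ 0.44751036  0.89427876  0.42579648 -0.38169673] ends [ 0.3987 -0.4359] [ 0.4573 -0.3188]
```

```bash
cat >> h.py <<'E'
SY=-1.352; S=np.array([.4845,.0225,0]); d_=np.array([np.cos(SY),np.sin(SY),0]); n_=np.array([-d_[1],d_[0],0])
def st(x,y,z): return S+d_*x+n_*y+np.array([0,0,z])     # stand -> world
BY=-2.043
def state(): 
    s=r.read_state(); print("t%.1f"%s["time_s"],s["eef_pos"].round(4),"F",s["contact_force"].round(2),"T",s["torque"].round(3),"g%.4f"%s["grip_width"],"q6 %.3f"%s["joint_positions"][5]); return s
E
python3 - <<'E'
from h import *
b=np.array([np.cos(BY),np.sin(BY),0]); G=np.array([.4525,-.325,0]); qb=down(BY+np.pi/2)
command_gripper(.05,40)
r.reach([.37,.2,.27],down(.5)); r.reach([.38,-.15,.25],down(-.3))
r.reach(G+[0,0,.14],qb); s=state(); print(s["joint_positions"].round(3))
im,d=optics.get_image("top"); cv2.imwrite("pics/ap.png",cv2.resize(im[180:260,310:420,::-1],(660,480),interpolation=cv2.INTER_CUBIC))
print(r.move_straight(G+[0,0,.033],speed=.12,max_force=8)); state()
command_gripper(.0,40); state()
im,d=optics.get_image("side"); cv2.imwrite("pics/gr.png",cv2.resize(im[220:320,250:350,::-1],(500,500),interpolation=cv2.INTER_CUBIC))
E
```

```text
t4.2 [ 0.4527 -0.3239  0.1406] F [ 0.21  0.21 -0.63] T [ 0.008  0.022 -0.015] g0.0500 q6 -0.288
[-0.759  0.515  1.594  0.     1.033 -0.288]
False
t5.3 [ 0.4529 -0.3253  0.0338] F [ 0.32 -0.1  -0.16] T [ 0.004 -0.024  0.024] g0.0499 q6 -0.288
t5.7 [ 0.4528 -0.3253  0.0337] F [0.59 0.68 4.87] T [0.127 0.052 0.015] g0.0135 q6 -0.288
```

View pics/gr.png

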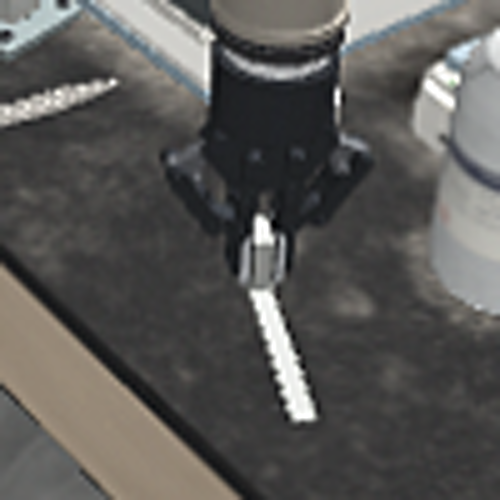

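The blade is held squarely in the pads, width 13.5 mm. In the crop its tongue runs from (262,290) to (303,415). Now I carry it over to the stand.

```bash
python3 - <<'E'
from h import *
qs=down(SY+np.pi/2)
p=r.read_state()["eef_pos"]
r.move_straight([p[0],p[1],.21],speed=.2)
r.move_straight([.39,-.2,.22],down(-.2),speed=.25)
r.move_straight([.40,.15,.22],qs,speed=.25)
r.move_straight(st(-.235,0,.22),qs,speed=.25)
r.move_straight(st(-.235,0,.10),qs,speed=.2); state()
for n,(a,b,c,e) in {"top":(170,180,280,240),"side":(180,160,280,235)}.items():
    im,d=optics.get_image(n); np.savez(f"pics/{n}1.npz",im=im,d=d)
    cv2.imwrite(f"pics/{n}1.png",cv2.resize(im[b:e,a:c,::-1],None,fx=7 if n=="top" else 6,fy=7 if n=="top" else 6,interpolation=cv2.INTER_CUBIC)[:450])
a=cv2.imread("pics/top1.png");b=cv2.imread("pics/side1.png")
f=cv2.resize(a,None,fx=.78,fy=.78);g=cv2.resize(b,None,fx=.6,fy=.6)
o=np.zeros((f.shape[0]+g.shape[0],max(f.shape[1],g.shape[1]),3),np.uint8);o[:f.shape[0],:f.shape[1]]=f;o[f.shape[0]:,:g.shape[1]]=g
cv2.imwrite("pics/pre.png",o);print(o.shape)
# tongue line in top image: predicted ends with bottom at .10-.0337
zt=.10-.0337+.004
A=st(-.205,0,zt);B=st(-.11,0,zt);print("pred px top",proj("top",[A,B]),"side",proj("side",[A,B]))
E
```

```text
t10.4 [0.4341 0.2515 0.1009] F [-1.22 -0.01 -0.99] T [ 0.009 -0.034  0.006] g0.0136 q6 0.155
(598, 601, 3)
pred px top [[195.85121308 219.98746442]
 [223.6664877  213.60576912]] side [[211.45079164 188.27255854]
 [227.89295053 196.56446099]]
```

View pics/pre.png

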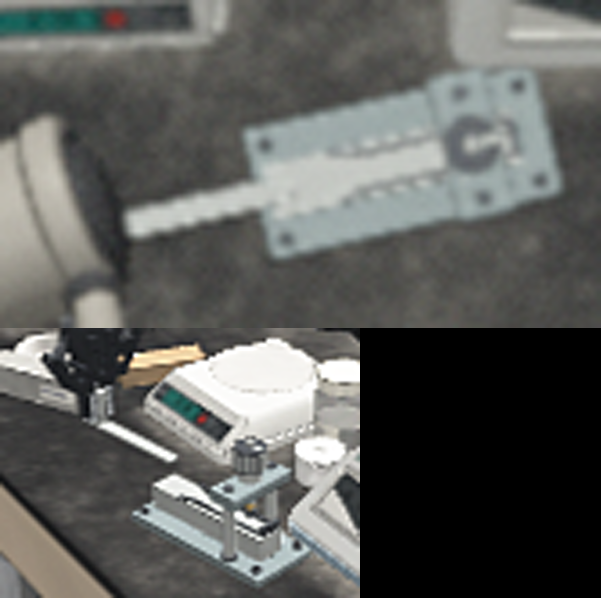

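The tongue sits at (130,222)–(258,190) in the crop, which is raw (193.8,220.7)–(217.2,214.8). That is within 0.3 px of the prediction, so the lateral fit is good to about 1 mm. I insert now.

```bash
python3 - <<'E'
from h import *
f=np.load("pics/top1.npz");im=f["im"]
pts=[]
for u in range(195,212):
    v=np.arange(208,228);w=np.clip(im[208:228,u].sum(1).astype(float)-330,0,None)
    if w.sum()>100: pts.append([u,(v*w).sum()/w.sum()])
w=onplane("top",pts,.0703); y=(w-S)@n_; x=(w-S)@d_; print("tongue y vs x fit",np.polyfit(x,y,1),"y at tip -.11",np.polyval(np.polyfit(x,y,1),-.11),"mean",y.mean(),len(pts))
k=np.polyfit(x,y,1); dy=-y.mean()
if abs(dy)>.003 or abs(k[0])>.05: raise SystemExit("check")
z0=.0737
def sx():
    p=r.read_state()["eef_pos"]; e=p-S; print("stand xyz",(e@d_).round(4),(e@n_).round(4),p[2].round(4))
r.move_straight(st(-.235,0,z0+.003)); state()
print(r.move_straight(st(-.185,0,z0+.0015),speed=.06,max_force=8)); sx(); state()
print(r.move_straight(st(-.15,0,z0+.0012),speed=.05,max_force=8)); sx(); state()
E
```

```text
tongue y vs x fit [0.00762021 0.00123119] y at tip -.11 0.0003929619399699279 mean -0.00014535971224870182 17
t10.8 [0.4333 0.2519 0.077 ] F [-2.23  0.12 -1.45] T [ 0.025 -0.044  0.078] g0.0129 q6 0.155
False
stand xyz -0.1851 0.0 0.0752
t11.8 [0.4443 0.2032 0.0752] F [-0.63  0.32 -1.26] T [ 0.036 -0.014 -0.034] g0.0133 q6 0.053
False
stand xyz -0.15 0.0 0.0749
t12.6 [0.4519 0.1689 0.0749] F [-0.67  1.17 -1.29] T [ 0.036 -0.017 -0.005] g0.0131 q6 -0.020
```

```bash
python3 - <<'E'
from h import *
z0=.0737
def sx():
    p=r.read_state()["eef_pos"]; e=p-S; print("stand xyz",(e@d_).round(4),(e@n_).round(4),p[2].round(4)); return p[2]
print(r.move_straight(st(-.149,0,z0-.002),speed=.01,max_force=2.5)); z=sx(); state()
print(r.move_straight(st(-.090,0,z+.0002),speed=.05,max_force=8)); z=sx(); s=state()
print("F along x",s["contact_force"]@d_)
for n,(a,b,c,e) in {"side":(205,170,275,232),"top":(190,180,280,240)}.items():
    im,d=optics.get_image(n); np.savez(f"pics/{n}2.npz",im=im,d=d)
    cv2.imwrite(f"pics/{n}2.png",cv2.resize(im[b:e,a:c,::-1],None,fx=8,fy=8,interpolation=cv2.INTER_CUBIC))
E
```

```text
True
stand xyz -0.1499 0.0002 0.0735
t12.9 [0.4521 0.1689 0.0735] F [-0.49  0.74  2.98] T [-0.01   0.028 -0.005] g0.0136 q6 -0.021
True
stand xyz -0.0971 0.0001 0.0736
t13.9 [0.4635 0.1173 0.0736] F [-0.13  1.64  2.66] T [ 0.323 -0.021  0.077] g0.0134 q6 -0.132
F along x -1.6336838422242417
```

View pics/side2.png

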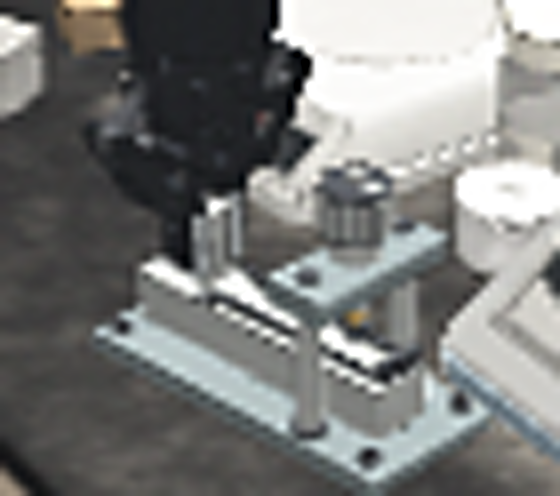

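The blade lies on the rail between the guides. In the crop the block is at (215,250) and the foot (orange) at (355,318). The push stopped on the stop within 4 mm of the nominal position. Next is a baseline pull, then the first turn of the head.

```bash
cat >> h.py <<'E'
HOME=-.0971
def fm(n=6):
    F=[]
    for _ in range(n): r.hold(.03); s=r.read_state(); F.append(np.r_[s["contact_force"]@d_,s["contact_force"]@n_,s["contact_force"][2]])
    return np.mean(F,0).round(2)
def sx():
    p=r.read_state()["eef_pos"]; e=p-S; return np.array([e@d_,e@n_,p[2]])
def pulltest():
    z=sx()[2]; x0=sx()[0]; print("F0",fm())
    for k in (1,2,3):
        h=r.move_straight(st(x0-.001*k,sx()[1],z),speed=.01,max_force=14); print("pull",k,h,"x %.4f"%sx()[0],fm())
        if h: break
    h=r.move_straight(st(HOME+.004,sx()[1],z),speed=.02,max_force=8); print("home",h,"x %.4f"%sx()[0],fm())
    r.move_straight(st(sx()[0]-.0003,sx()[1],z),speed=.01)
def offblade():
    command_gripper(.04); p=r.read_state()["eef_pos"]
    r.move_straight(p+[0,0,.125],speed=.3)
ZH=.128
def yaw_for(q6): # jaw yaw over head giving joint6=q6
    return np.arctan2(S[1],S[0])-q6
E
python3 - <<'E'
from h import *
pulltest(); state()
offblade(); state()
q=down(yaw_for(-1.6)); r.reach(st(0,0,.20),q); s=state()
if abs(s["joint_positions"][5]+1.6)>.1:
    j=s["joint_positions"].copy(); print("j",j); 
E
```

```text
F0 [1.38 0.68 1.69]
pull 1 False x -0.0979 [2.88 0.11 2.48]
pull 2 False x -0.0992 [1.56 0.18 2.78]
pull 3 False x -0.1001 [1.82 0.27 2.56]
home True x -0.0970 [-2.01 -0.01  4.27]
t16.3 [0.4632 0.1173 0.0736] F [-0.99 -1.31  4.27] T [-0.33   0.002  0.031] g0.0137 q6 -0.135
t17.2 [0.4629 0.1175 0.1988] F [ 0.23  0.12 -1.19] T [-0.017 -0.013 -0.009] g0.0398 q6 -0.133
t18.6 [0.4842 0.0227 0.1993] F [ 0.28  0.27 -0.66] T [-0.033  0.037 -0.027] g0.0394 q6 -1.757
j [-1.11536611e-01  3.26729114e-01  1.71759916e+00  6.63501893e-05
  1.09878553e+00 -1.75728221e+00]
```

```bash
cat >> h.py <<'E'
def turn(steps,dq):
    for _ in range(steps):
        j=np.array(r.read_state()["joint_positions"]); j[5]+=dq; r.movej(j)
        T=[];
        for _ in range(4): r.hold(.02); s=r.read_state(); T.append(np.r_[s["torque"][2],s["tau"][5],s["contact_force"]])
        print("q6 %.3f"%s["joint_positions"][5],np.mean(T,0).round(3))
E
python3 - <<'E'
from h import *
command_gripper(.056,40)
print(r.move_straight(st(0,0,.130),speed=.15,max_force=6)); state()
command_gripper(0,40); state()
turn(6,.2); state()
command_gripper(.056); r.hold(.1); state()
E
```

```text
False
t19.6 [0.4849 0.0225 0.1305] F [ 0.48 -0.22  0.06] T [ 0.009 -0.039 -0.011] g0.0561 q6 -1.758
t19.9 [0.4854 0.0211 0.1316] F [-2.22 -7.18  5.16] T [-1.151  0.231 -0.017] g0.0349 q6 -1.758
q6 -1.562 [-0.048  0.074  0.818  0.575 -5.487]
q6 -1.367 [-0.048  0.08   1.249  2.391 -5.821]
q6 -1.173 [-0.011  0.081  1.729  3.115 -6.049]
q6 -0.978 [-0.017  0.082  2.628  3.465 -6.989]
q6 -0.783 [-0.078  0.017  3.014  4.551 -6.968]
q6 -0.588 [-6.900e-02  1.000e-03  3.081e+00  4.180e+00 -7.058e+00]
t22.1 [0.4859 0.0219 0.1318] F [ 3.04  4.9  -7.5 ] T [ 0.679 -0.429 -0.053] g0.0348 q6 -0.588
t22.6 [0.4859 0.0216 0.132 ] F [-0.53 -0.1   0.12] T [0.065 0.011 0.003] g0.0561 q6 -0.584
```

```bash
cat >> h.py <<'E'
def toblade():
    qs=down(SY+np.pi/2)
    r.move_straight(st(0,0,.20),speed=.3)
    command_gripper(.04,25)
    r.reach(st(HOME,0,.195),qs); r.move_straight(st(HOME,0,.0738),qs,speed=.25,max_force=10); command_gripper(0,25)
    pulltest(); offblade(); print("t",r.read_state()["time_s"])
def tohead(q6):
    command_gripper(.056,40)
    r.reach(st(0,0,.19),down(np.arctan2(S[1],S[0])-.157-q6)); r.move_straight(st(0,0,.130),speed=.2,max_force=6); command_gripper(0,40); state()
E
python3 - <<'E'
from h import *
toblade()
E
```

```text
F0 [ 1.01 -0.89  7.25]
pull 1 False x -0.0979 [-0.84 -0.47  0.43]
pull 2 False x -0.0988 [-0.35  0.07  0.41]
pull 3 False x -0.0998 [ 0.35 -0.01  0.43]
home True x -0.0966 [-1.31 -0.6   5.15]
t 28.05
```

```bash
python3 - <<'E'
from h import *
tohead(-1.0); turn(2,.45); command_gripper(.056); state(); toblade()
E
```

```text
t29.9 [0.4834 0.0234 0.127 ] F [0.73 6.49 1.33] T [ 0.778 -0.207  0.016] g0.0349 q6 -1.001
q6 -0.551 [-0.056 -0.015  5.965  7.236 -5.976]
q6 -0.100 [-0.033 -0.02   7.376  4.27  -8.186]
t31.4 [0.4846 0.0243 0.1273] F [ 0.32 -0.96  0.02] T [-0.03   0.004 -0.025] g0.0561 q6 -0.101
F0 [ 1.48 -0.8   6.84]
pull 1 False x -0.0979 [-0.79 -0.3   1.16]
pull 2 False x -0.0988 [0.02 0.19 0.23]
pull 3 False x -0.0998 [0.66 0.18 0.26]
home True x -0.0966 [-1.48 -0.14  5.13]
t 36.8333
```

```bash
python3 - <<'E'
from h import *
o=[]
for n,(a,b,c,e) in {"top":(244,194,270,220),"side":(232,180,258,206)}.items():
    im,_=optics.get_image(n); i0=np.load(f"pics/{n}0.npz")["im"]
    o.append(np.hstack([cv2.resize(x[b:e,a:c,::-1],(290,290),interpolation=cv2.INTER_CUBIC) for x in(i0,im)]))
cv2.imwrite("pics/cmp.png",np.vstack(o))
E
```

```text
(no output)
```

View pics/cmp.png

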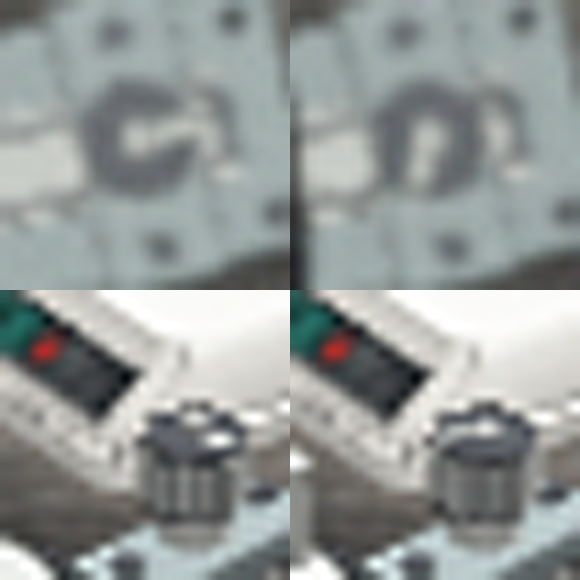

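The head's mark has moved from pointing right (about +12°) to pointing down (about −100°), so the head has really turned about 1.96–2.07 rad. The foot is still not touching, so I continue.

```bash
python3 - <<'E'
from h import *
tohead(-1.0); turn(2,.45); command_gripper(.056); state(); toblade()
E
```

```text
t38.8 [0.4834 0.0234 0.1271] F [1.42 6.06 1.78] T [ 0.843 -0.198  0.126] g0.0350 q6 -1.001
q6 -0.551 [-0.056 -0.015  6.123  7.265 -5.31 ]
q6 -0.100 [-0.064 -0.019  7.59   4.22  -8.026]
t40.2 [0.4846 0.0243 0.1273] F [ 0.32 -0.16 -0.16] T [-0.04   0.03   0.033] g0.0560 q6 -0.101
F0 [ 1.52 -1.06  6.91]
pull 1 False x -0.0979 [-0.25 -0.21 -0.55]
pull 2 False x -0.0988 [-0.12  0.17 -0.13]
pull 3 False x -0.0998 [ 0.83 -0.01 -0.43]
home True x -0.0966 [-1.43  0.08  5.19]
t 45.7083
```

```bash
python3 - <<'E'
from h import *
im,_=optics.get_image("top"); a=cv2.resize(im[194:220,244:270,::-1],(390,390),interpolation=cv2.INTER_CUBIC)
im,_=optics.get_image("side"); b=cv2.resize(im[178:222,218:262,::-1],(390,390),interpolation=cv2.INTER_CUBIC)
cv2.imwrite("pics/cmp2.png",np.hstack([a,b]))
E
```

```text
(no output)
```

View pics/cmp2.png

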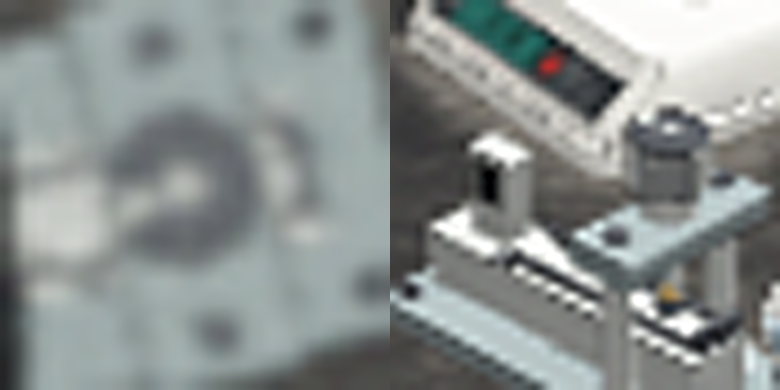

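The mark now points left and slightly down, about 2.92 rad in total, which agrees with the arm's count. The block stands upright at the mouth and the foot is just above the blade. By the given range, contact must come by about 3.0 rad, so I add about 0.7 rad and test.

```bash
python3 - <<'E'
from h import *
tohead(-1.0); turn(1,.7); command_gripper(.056); state(); toblade()
E
```

```text
t47.6 [0.4834 0.0234 0.1271] F [1.4  5.64 2.56] T [ 0.925 -0.176 -0.008] g0.0347 q6 -1.001
q6 -0.301 [-4.300e-02 -9.000e-03  9.469e+00  9.429e+00 -8.504e+00]
t48.7 [0.4833 0.0232 0.1272] F [ 0.11  0.13 -0.35] T [-0.029 -0.065 -0.013] g0.0559 q6 -0.301
F0 [ 1.93 -0.9   7.59]
pull 1 False x -0.0974 [ 5.4  -0.09 -2.72]
pull 2 False x -0.0982 [ 6.21  0.04 -2.89]
pull 3 False x -0.0992 [ 6.41 -0.33 -2.72]
home True x -0.0987 [-1.14  0.04  6.1 ]
t 54.1417
```

The blade now drags at a steady 6.3 N, which puts the foot force at about 5–6 N. The return push stopped about 2 mm short because its 8 N limit includes reversing the drag, so I push it fully home.

```bash
python3 - <<'E'
from h import *
qs=down(SY+np.pi/2)
r.move_straight(st(-.0987,0,.0738),qs,speed=.25,max_force=10); command_gripper(0,25)
x=sx(); print(x,fm(3))
h=r.move_straight(st(HOME+.0015,x[1],x[2]),speed=.015,max_force=13); print("home",h,sx(),fm(3))
r.move_straight(st(sx()[0]-.0003,sx()[1],x[2]),speed=.01); offblade(); r.hold(.3); state()
a=[]
for n,(u,b,c,e) in {"top":(220,190,275,225),"side":(214,178,268,226)}.items():
    im,_=optics.get_image(n); a.append(cv2.resize(im[b:e,u:c,::-1],(390,390*(e-b)//(c-u)),interpolation=cv2.INTER_CUBIC))
H=max(t.shape[0] for t in a);cv2.imwrite("pics/fin.png",np.hstack([cv2.copyMakeBorder(t,0,H-t.shape[0],0,0,cv2.BORDER_CONSTANT) for t in a]))
E
```

```text
[-0.09858898  0.00090916  0.07509209] [-0.13  0.35  6.57]
home False [-0.0967008   0.00083263  0.07533494] [-7.59  0.79 -0.18]
t57.3 [0.4639 0.1172 0.1991] F [-0.44 -0.61  0.06] T [ 0.029  0.05  -0.005] g0.0401 q6 -0.132
```

View pics/fin.png

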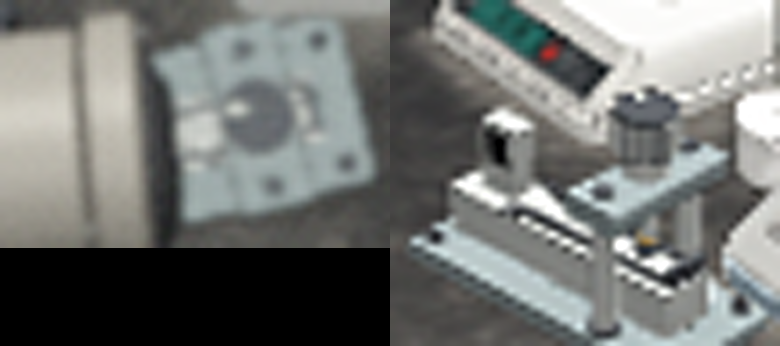

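The blade is back at the home position (−0.0967), with its block upright and the tongue flat in the guides. The gripper is clear, so I hand in.

```bash
python3 -c "
from workcell import r
r.hold(.2); r.finish_job(); print(r.read_state()['time_s'])"
```

```text
the job is handed in; nothing more can be done
the job is handed in; nothing more can be done
```

The blade is fully home and flat on the rail, and the head is set so the blade just drags. I handed the job in at about 57.5 s of the 72 s, with the gripper open and clear.

- **Insertion:** I laid the blade on the rail and slid it in until it met the end stop, before any foot contact. The stop position repeated to within 0.5 mm on later pushes. By the camera-found stand pose it lay 4 mm past the nominal grip position, which I took as measurement and grasp offset.
- **Setting the gap:** I turned the head clockwise in four stages, to about 3.65 rad. After each stage I pulled the blade 3 mm to test the drag. The first three stages showed none (under 1 N). After the last one the pull was a steady 6.2–6.4 N.
- **Foot force:** I estimate 5–6 N from that pull and a friction of 0.6, against the wanted 2.5–9 N. It is not a direct reading, because the gripper was lifting the blade slightly (about 3 N) during that test.
- **Head angle:** The mark on the head showed 1.96 and then 2.92 rad, against 2.07 and 2.97 rad from the arm's count.
- **Check that failed, then mended:** After the last pull the return push stopped about 2 mm short, because the drag used up its 8 N limit. I pushed again and it went to the home position. I did not repeat the drag test after that.
- **Bystanders:** The moves kept clear of them, but I did not measure their positions again at the end.

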